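# Find and seat the rocking cover in the shogi piece box

### The arm

A 6-joint arm with a two-finger parallel gripper is mounted at the origin on the work surface. World frame = base frame: x ahead of the robot, y to its left, z up, the work surface at z = 0. Lengths are in m, angles in degrees, forces in N, time in s.
With the tool pointing down it reaches from about 0.4 to 0.825 m from the base axis. Payload 7 kg.
Tool frame: the origin (TCP) lies midway between the tips of the shut fingers; the grasp point (between the pads) lies 19 mm behind it; z points along the fingers, y is the direction in which the jaws open and shut (so a half turn about z gives the same grasp; the last joint's range is limited). The gripper opens to 88 mm and grips with 3 to 60 N. Pads are 19 mm wide; open, the fingers measure 130 mm over their backs; the gripper's body (78 mm by 193 mm) begins 47 mm behind the grasp point.
Start: joints at [93.512, 20.546, 0.682, 0, -70.136, -16.507], TCP at [0.152, 0.658, 0.227] pointing down, gripper open.
Joint ranges: [-176.03, 176.03], [-82.01, 121.73], [-58.28, 71.71], [-173.87, 95.51], [-174.79, -0.11], [-173.66, 173.66]. Speed limits (degrees/s): [136.94, 136.94, 172.46, 180, 180, 180].

### API

Orientations are given as [roll, pitch, yaw] about the fixed x, y, z axes, in that order (R = Rz(yaw) Ry(pitch) Rx(roll)).
In Python, from plant import r gives the robot as it stands. The module is installed in compiled form; this text tells all that it offers.
- The arm moves only by the tool send_rows, never from a script. Its argument "motion" is a list of rows, each an object with "travel": the shift along the tool's x, y, z in m, a list of three; "spin": the turn about the tool's z in degrees. In form: [{"travel": [tx, ty, tz], "spin": spin}, ...]. A call has 1 to 5 rows; each row shifts and turns the pose as measured when the row begins, along the tool's axes as they then stand; what a row does not reach is not made up. A row lasts 1/12 s, in which the tool goes at most 41.7 mm and 7.16 degrees, less where a joint would pass 70% of its speed; a pose out of reach is approached as far as the arm can. A call is refused whole if a number of a shift passes 0.0417 or a number of a turn 7.16, either way. A call with a gripper value outside its range is refused whole. "gripper" is the gripper command: -1 is shut, 1 is fully open, values between are in proportion, set as the call begins (left out, the last holds). The fingers move at their own pace and stop on an object; "squeeze" is the grip in N (left out, the last holds). Time passes only in rows, so rows that do not move let the fingers close. It gives the time, the measured TCP pose, the force and the opening at its end, in the units of the state.
- r.get_state(): the state, without advancing time (a new reading comes with each control period).
- r.capture(name): name is "scene" or "side" or "wrist"; returns (picture, depth): 480x640x3 uint8, blue, green, red; 480x640 float32, m along the optical axis (not along the pixel's ray), 0 where there is no reading.
- r.get_calibration(name): a dict with "fov_y" (degrees; the focal length in pixels is half the picture's height over the tangent of half this angle, whatever the lens; pixels are square), "cx", "cy" (the principal point, pixels), "k1" (the pictures are not rectified: a ray, as slopes to the right and down, at radius r is drawn at 1 + k1 r^2 times it, then the intrinsics apply), "origin" and "orientation" of the camera in the world. Camera axes: x right, y down, z forward; pixel columns grow to the right and rows downward; lengths in m; the calibration is good to about 2 mm. A picture is of the moment at which its call begins: read the wrist's pose just before it. get_calibration takes no time and is no camera call; for the wrist camera it gives the pose at the moment of the call.
- r.close_job(): hands the job in, once; it reports no verdict.
Trained networks look in the newest picture that a camera, given by its name, has taken for a name from the list of things; names that differ only in an ending like _2 or _b are one class to them, and where a whole thing is asked for, a point or a joint stands for the part that bears it (a point fixed in the world has none). Each returns a list of dicts, best first, with "conf" (0 to 1); they miss things now and then, are a little off and sometimes report something else, mostly with a low value. They report only what shows in the picture. A call takes as long as a camera call.
- r.boxes_of(camera, target): "at" ([x, y, z] in m, in the coordinates of the camera as it stood for that picture, good to about 4 mm: the middle of the surface that is visible of it).
- r.pinpoint(camera, target): "at" ([x, y, z] in m, in the coordinates of the camera as it stood for that picture, good to about 4 mm: a listed point, or the origin of a listed thing).
The state is a dict: "time_s": time; "joints": joint angles; "qd": joint speeds; "joint_torque": joint torques, N m; "tcp_pos": TCP position; "eef_rot": TCP orientation; "contact_force": force on the tool from outside, world axes, zero at the start; "moment": the same for the moment, N m; "gripper_width": finger opening in m.
Only numpy, scipy, OpenCV 4.12 (cv2) and the standard library are available. Lean on these libraries where they do the work, as an engineer would, in place of code of your own. Each camera call takes 0.05 s, during which the arm holds its last target. There are 200 camera calls.

### The job

One of the four wooden covers in the open piece box has not snapped home and rocks. With your fingertips press the covers lightly near an end, one after another, to find the one that rocks, then press that one down in its middle until it is fully home. Press without force that could crack the wood, pick nothing up, leave the shogi pieces, the teacup and the clock where they are, and take your hand clear at the end.

Things in the scene. Friction and masses are not known exactly. Their poses are not given: they have to be found in the camera images.
- piece_box: open mulberry piece box fixed on the shogi board: 107 (x) by 259 (y) mm, rim 40 mm high. Origin: centre of its underside, z up, +x to its lid, which lies folded back beyond the far rim and slopes down to the board, to 165 mm from the origin. Four equal wells in a row, centres x = 0, y = -93, -31, 31, 93 mm, each under an equal flat inset cover. Box and covers stand presses up to 60 N
- place_1 (a point): centre of the top of the first cover when home (a point of the box: it does not move with the cover), y = -93, z = 42 mm in the box's frame; axes as the box's. Covers are 90 (x) by 56 (y) by 8 mm; home, the top is 2 mm above the rim and the 5 mm dividers. Three are home: resting on ledges at both ends (near and far, -x and +x), they do not give
- place_2 (a point): the same for the second cover, y = -31 mm. The one loose cover, at any of the four places, sits level and 4 mm too high on two spring clips on its cross midline (x = 0). About 1 N near its near or far end (25 to 35 mm from the middle) rocks it: that end dips to its ledge, the other rises, and it stays as left
- place_3 (a point): the same for the third cover, y = 31 mm. Pressed within 10 mm of its middle with about 12 N, the loose cover levels and slides down 4 mm onto its ledges, then stops hard and stays home; pressed lightly near an end it only rocks. Covers are captive and cannot be taken out
- place_4 (a point): the same for the fourth cover, y = 93 mm
- rock_1 (a joint): how far the first cover (the one at place_1) is rocked, rad: 0 level, positive when its near end (-x of the box) is down, negative when its far end is down; at most about 0.09 either way for the loose cover, under 0.02 for a cover that is home
- rock_2 (a joint): the same for the second cover, at place_2
- rock_3 (a joint): the same for the third cover, at place_3
- rock_4 (a joint): the same for the fourth cover, at place_4
- clip (a joint): how far the clips of the loose cover, whichever it is, have been pressed down, m: 0 to 0.0005 at the start, 0.004 when that cover is fully home; it does not spring back
- board: kaya shogi board with squat legs, fixed: 360 mm (x) by 330 mm (y), top 190 mm above its origin, which is the centre of its underside on the tatami; the piece box stands on it
- piece_1: loose pentagonal boxwood shogi piece lying on the board at the near side of the box, 30 mm long, 27 mm wide, 10 mm thick; origin: centre of its underside
- piece_2: a second shogi piece, the same
- teacup: celadon teacup standing on the board at the near side of the box, 62 mm across, 56 mm high; origin: centre of its underside
- game_clock: black lacquer game clock with a rocker bar on top, standing on the tatami to the right of the board, 85 mm (x) by 180 mm (y) by 80 mm high; origin: centre of its underside

How it is judged (in metres and radians):
On the way, in this order (a step that is already met when the one before it is completed fails the run):
1. a light press near one end leaves the loose cover rocked, not yet driven home ((value of joint any of rock_1, rock_2, rock_3, rock_4 above 0.04 rad or value of joint any of rock_1, rock_2, rock_3, rock_4 below -0.04 rad)), for 0.3 s.
2. the loose cover is pressed home (value of joint clip above 0.003 m and value of joint rock_1 between -0.03 and 0.03 rad and value of joint rock_2 between -0.03 and 0.03 rad and value of joint rock_3 between -0.03 and 0.03 rad and value of joint rock_4 between -0.03 and 0.03 rad), for 0.2 s.
At the end, for the whole second after the job is handed in: the loose cover is pressed down on its clips to within 1 mm of fully home, all four covers lie level within 0.03 rad (about 1.3 mm at an end), and the two pieces, the teacup and the clock stand within 10 mm of where they were, the cup upright, all at rest (all of step 2 and distance of each of piece_1, piece_2, teacup, game_clock from where it was at the start of the episode below 0.01 m and linear speed of each of piece_1, piece_2, teacup, game_clock below 0.02 m/s and angle between teacup's own z axis and vertical below 0.1 rad); the robot touches nothing.
It fails at once if a shogi piece, the teacup or the clock is moved more than 10 mm or lifted (distance of any of piece_1, piece_2, teacup, game_clock from where it was at the start of the episode above 0.01 m).
It fails at once if the teacup is tipped (angle between teacup's own z axis and vertical above 0.26 rad).
It fails at once if the box or a cover is pressed with more than 60 N (contact force between any of the fingers, the arm and piece_box above 60 N).
It also fails if it takes over 48 s, if anything falls off the work surface, if the arm or the gripper's body presses on something with over 40 N, if the wrist force passes 120 N, or if a joint passes its speed limit or range.

## Working session

There is one attempt and no reset: what is moved stays moved. The work goes in short steps, Python scripts to look and compute and a tool call to move; the robot and the scene stay as the last step left them, time stands still between calls to the robot, and variables do not carry over. Pictures are saved under pics/ and viewed, about 8 in all and at most 12, crops included, and the job is handed in when it is done.

Besides the shell and the picture viewer there is one more tool, called after "Call:" by a JSON object that holds its "op" and its "data". send_rows: Moves the arm, as the interface text tells. Its arguments: {"type":"object","properties":{"motion":{"type":"array"},"gripper":{"type":"number"},"squeeze":{"type":"number"}},"required":["motion"]}

```bash
mkdir -p pics
cat > h.py <<'E'
import numpy as np,cv2
from scipy.spatial.transform import Rotation as R
from plant import r
def Tc(n):
    c=r.get_calibration(n); o=np.array(c["orientation"],float)
    M=o if o.shape==(3,3) else R.from_euler('xyz',o,degrees=True).as_matrix()
    return c,M,np.array(c["origin"])
def find(n,t,f='pinpoint'):
    c,M,o=Tc(n)
    return [(np.round(M@np.array(d["at"])+o,4).tolist(),round(d["conf"],2)) for d in getattr(r,f)(n,t)]
E
python3 - <<'E'
from h import *
print(r.get_state())
for n in("scene","side"):
    p,d=r.capture(n);cv2.imwrite(f"pics/{n}0.png",p);print(n,r.get_calibration(n))
    for t in("piece_box","place_1","piece_1","teacup","game_clock","board"):print(t,find(n,t))
p,d=r.capture("wrist");cv2.imwrite("pics/wrist0.png",p);print(r.get_calibration("wrist"))
a=[cv2.imread(f"pics/{n}0.png") for n in("scene","side")]
E
```

```text
{'time_s': 0.0, 'joints': array([ 9.35125597e+01,  2.05924000e+01,  6.34220861e-01, -2.20754586e-02,
       -7.01352049e+01, -1.65094093e+01]), 'qd': array([-0.14490146, -0.06850932,  0.04971054,  0.02068546,  0.02934172,
        0.00157485]), 'joint_torque': array([ 2.09980186e-03, -5.82730114e+01,  2.93043441e+01,  6.99674428e+00,
        6.85954874e-03, -1.50661845e-04]), 'tcp_pos': array([0.1516808 , 0.65723676, 0.22560904]), 'eef_rot': array([ 1.79904568e+02, -6.64334933e-03, -1.30043623e+01]), 'contact_force': array([ 0.80042757,  0.1173871 , -0.72678256]), 'moment': array([0.00036167, 0.02301614, 0.02840762]), 'gripper_width': 0.08782802253526739}
scene {'fov_y': 43.1246064589201, 'cx': 322.7418151292676, 'cy': 253.07891111397134, 'k1': -0.09487280616252895, 'origin': array([ 1.35607163, -0.28164929,  0.80003922]), 'orientation': array([-127.12358382,   -1.13359057,   74.22292233])}
piece_box [([0.5356, -0.0186, 0.19], 0.93)]
place_1 [([0.5763, -0.0996, 0.2316], 0.97), ([0.4953, 0.0668, 0.2346], 0.81), ([0.5273, 0.0041, 0.2256], 0.71)]
piece_1 [([0.3585, 0.0147, 0.1908], 0.65)
[... 413 characters left out ...]
ntation': array([-131.74986418,   -0.14713064,   -3.88224336])}
piece_box [([0.5359, -0.0209, 0.1935], 0.73)]
place_1 [([0.4944, 0.0638, 0.2324], 0.98), ([0.5457, -0.045, 0.2327], 0.83), ([0.5734, -0.1069, 0.2337], 0.6), ([0.5164, 0.0115, 0.2316], 0.55)]
piece_1 [([0.4639, -0.174, 0.1923], 0.73), ([0.3666, 0.0188, 0.1923], 0.64)]
teacup [([0.4143, -0.0773, 0.1869], 0.76)]
game_clock [([0.6444, -0.2593, 0.0021], 0.95)]
board [([0.5463, -0.0468, 0.2348], 0.4)]
{'fov_y': 71.60061373564602, 'cx': 316.24278729338414, 'cy': 239.9870685357841, 'k1': -0.06178592213409508, 'origin': array([0.22414173, 0.64121426, 0.38451509]), 'orientation': array([ 1.64111028e+02,  5.05025281e-03, -1.03039890e+02])}
```

View pics/scene0.png

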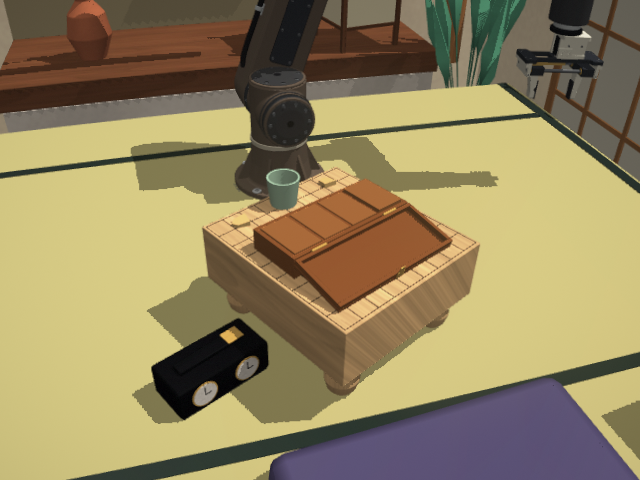

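View pics/side0.png

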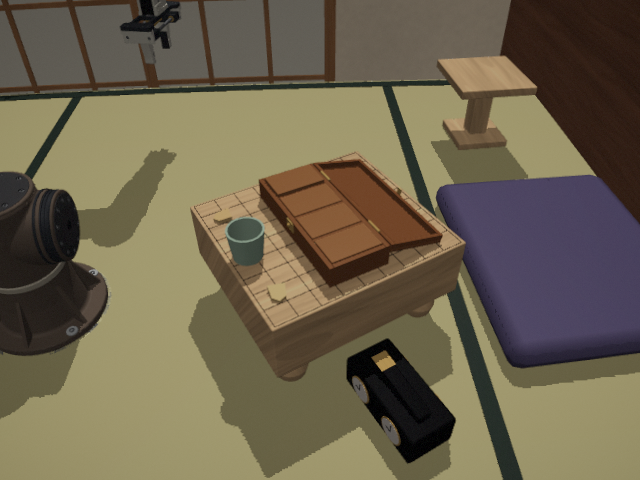

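Run:
```python
from h import *
th=np.radians(25.5);ex=np.array([np.cos(th),np.sin(th)]);ey=np.array([-ex[1],ex[0]])
o0=np.array([.535,-.0195])
for n in("scene","side"):
    p,d=r.capture(n);c,M,o=Tc(n);f=240/np.tan(np.radians(c["fov_y"]/2))
    K=np.array([[f,0,c["cx"]],[0,f,c["cy"]],[0,0,1]])
    v,u=np.mgrid[:480,:640]
    s=cv2.undistortPoints(np.stack([u,v],-1).reshape(-1,1,2).astype(float),K,np.array([c["k1"],0,0,0])).reshape(480,640,2)
    P=np.dstack([s*d[...,None],d])@M.T+o
    P=P[(d>0)]
    q=P[:,:2]-o0;bx=q@ex;by=q@ey;z=P[:,2]
    top=(z>.224)&(z<.245)&(abs(bx)<.1)&(abs(by)<.18)
    rc=cv2.minAreaRect((np.c_[bx,by][top]*1000).astype(np.float32));print(n,top.sum(),rc)
    for y in(-.093,-.031,.031,.093):
        for a,b in((-.04,-.015),(-.015,.015),(.015,.04)):
            m=(bx>a)&(bx<b)&(abs(by-y)<.018);print(y,a,m.sum(),np.round(np.median(z[m])*1000,2),end=' | ')
        print()
    big=cv2.resize(p[150:310,190:490],None,fx=2.6,fy=2.6,interpolation=cv2.INTER_CUBIC);cv2.imwrite(f"pics/{n}c.png",big)
```

```text
scene 6299 ((16.932270050048828, -0.5272064208984375), (144.98793029785156, 262.8203125), 0.1825249046087265)
-0.093 -0.04 194 231.83 | -0.093 -0.015 256 232.07 | -0.093 0.015 229 231.92 | 
-0.031 -0.04 175 232.22 | -0.031 -0.015 221 231.88 | -0.031 0.015 190 232.05 | 
0.031 -0.04 152 232.21 | 0.031 -0.015 199 232.03 | 0.031 0.015 170 231.94 | 
0.093 -0.04 142 236.24 | 0.093 -0.015 175 236.2 | 0.093 0.015 154 236.1 | 
side 7283 ((12.772613525390625, -1.3781280517578125), (145.8574676513672, 262.9407958984375), 0.26627492904663086)
-0.093 -0.04 279 231.79 | -0.093 -0.015 318 231.69 | -0.093 0.015 268 231.83 | 
-0.031 -0.04 230 231.99 | -0.031 -0.015 258 232.02 | -0.031 0.015 215 231.86 | 
0.031 -0.04 192 231.96 | 0.031 -0.015 230 231.98 | 0.031 0.015 187 231.99 | 
0.093 -0.04 177 235.91 | 0.093 -0.015 190 235.85 | 0.093 0.015 169 235.81 |
```

Call:
{"op": "send_rows", "data": {"motion": [{"travel":[0,0,-0.03],"spin":7},{"travel":[0,0,-0.03],"spin":7},{"travel":[0,0,-0.03],"spin":7}], "gripper": -1}}

```text
time_s: 1.1
tcp_pos: [0.1511, 0.6542, 0.3103]
eef_rot: [179.2, -0.4, -34.4]
contact_force: [0.1, 1.1, 0.1]
gripper_width: 0.0727
```

Call:
{"op": "send_rows", "data": {"motion": [{"travel":[0,0,0],"spin":7.1},{"travel":[0,0,0],"spin":7.1},{"travel":[0,0,0],"spin":7.1},{"travel":[0,0,0],"spin":7.1},{"travel":[0,0,0],"spin":7.1}]}}

```text
time_s: 1.52
tcp_pos: [0.152, 0.6573, 0.3211]
eef_rot: [180.0, -0.0, -70.2]
contact_force: [-0.0, 0.4, -0.1]
gripper_width: 0.0403
```

Call:
{"op": "send_rows", "data": {"motion": [{"travel":[0,0,0],"spin":7.1},{"travel":[0,0,0],"spin":7.1},{"travel":[0,0,0],"spin":7.1},{"travel":[0,0,0],"spin":7.1},{"travel":[0,0,0],"spin":7.1}]}}

```text
time_s: 1.93
tcp_pos: [0.152, 0.6572, 0.3216]
eef_rot: [180.0, -0.0, -106.0]
contact_force: [0.7, -0.1, 0.7]
gripper_width: 0.0063
```

Call:
{"op": "send_rows", "data": {"motion": [{"travel":[0,0,0],"spin":7.1},{"travel":[0,0,0],"spin":7.1},{"travel":[0,0,0],"spin":7.1},{"travel":[0,0,0],"spin":7.1},{"travel":[0,0,0],"spin":7.1}]}}

```text
time_s: 2.35
tcp_pos: [0.152, 0.657, 0.3217]
eef_rot: [180.0, -0.0, -141.8]
contact_force: [0.5, 0.4, -0.1]
gripper_width: 0.0003
```

Call:
{"op": "send_rows", "data": {"motion": [{"travel":[0,0,0],"spin":6.2},{"travel":[0,0,0],"spin":6.2},{"travel":[0,-0.04,0],"spin":0},{"travel":[0,-0.04,0],"spin":0},{"travel":[0,-0.04,0],"spin":0}]}}

```text
time_s: 2.77
tcp_pos: [0.2005, 0.5502, 0.3166]
eef_rot: [-179.7, -0.1, -155.2]
contact_force: [1.3, -0.0, 0.2]
gripper_width: 0.0009
```

Call:
{"op": "send_rows", "data": {"motion": [{"travel":[0,-0.04,0],"spin":0},{"travel":[0,-0.04,0],"spin":0},{"travel":[0,-0.04,0],"spin":0},{"travel":[0,-0.04,0],"spin":0},{"travel":[0,-0.04,0],"spin":0}]}}

```text
time_s: 3.18
tcp_pos: [0.2862, 0.3602, 0.3172]
eef_rot: [-179.7, -0.1, -155.1]
contact_force: [1.3, -0.7, 0.9]
gripper_width: 0.0005
```

Call:
{"op": "send_rows", "data": {"motion": [{"travel":[0,-0.04,0],"spin":0},{"travel":[0,-0.04,0],"spin":0},{"travel":[0,-0.04,0],"spin":0},{"travel":[0,-0.04,0],"spin":0},{"travel":[0,0,0],"spin":0}]}}

```text
time_s: 3.6
tcp_pos: [0.3555, 0.2031, 0.3201]
eef_rot: [-179.9, 0.2, -155.1]
contact_force: [0.3, 1.2, -1.5]
gripper_width: 0.0003
```

Call:
{"op": "send_rows", "data": {"motion": [{"travel":[-0.008,-0.04,0],"spin":-0.8},{"travel":[-0.009,-0.04,0],"spin":0},{"travel":[-0.009,-0.04,0],"spin":0},{"travel":[-0.009,-0.04,0.01],"spin":0},{"travel":[0,-0.02,0.01],"spin":0}]}}

```text
time_s: 4.02
tcp_pos: [0.4655, 0.0566, 0.3051]
eef_rot: [180.0, 0.9, -153.8]
contact_force: [0.6, 0.7, -0.2]
gripper_width: 0.0004
```

Call:
{"op": "send_rows", "data": {"motion": [{"travel":[0,0,0],"spin":0},{"travel":[0,0,0],"spin":0}]}}

```text
time_s: 4.18
tcp_pos: [0.4664, 0.0524, 0.3031]
eef_rot: [180.0, 0.7, -154.2]
contact_force: [0.8, 0.0, -0.3]
gripper_width: 0.0007
```

Run:
```python
from h import *
p,d=r.capture("wrist");cv2.imwrite("pics/w1.png",p);print(find("wrist","place_1"))
s=r.get_state();print(s["tcp_pos"],s["eef_rot"],s["contact_force"])
```

```text
[([0.5492, -0.0481, 0.2268], 0.89), ([0.5737, -0.1038, 0.2319], 0.84), ([0.5211, 0.0073, 0.2323], 0.7), ([0.4993, 0.0644, 0.2341], 0.68)]
[0.46590122 0.05353509 0.30331565] [ 179.94968871    0.7417418  -154.06003883] [-0.20852144  0.23059193  0.08644763]
```

View pics/w1.png

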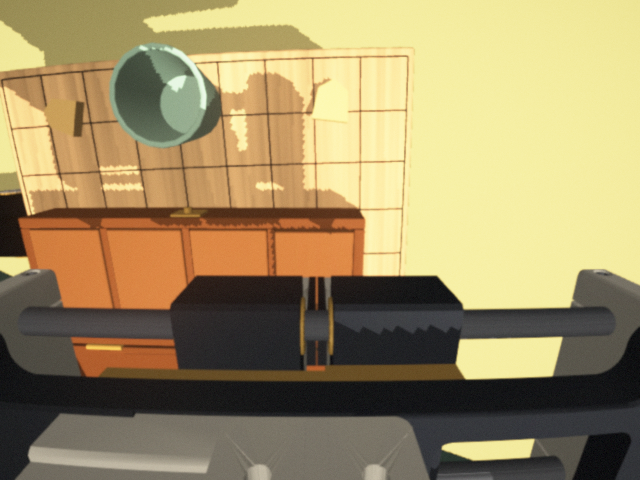

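Call:
{"op": "send_rows", "data": {"motion": [{"travel":[-0.0025,-0.004,0.012],"spin":0},{"travel":[0,0,0.015],"spin":0},{"travel":[0,0,0.015],"spin":0},{"travel":[0,0,0.008],"spin":0},{"travel":[0,0,0],"spin":0}]}}

```text
time_s: 4.7
tcp_pos: [0.4704, 0.0567, 0.2554]
eef_rot: [179.9, 1.2, -153.6]
contact_force: [0.2, 0.3, -0.2]
gripper_width: 0.0004
```

Call:
{"op": "send_rows", "data": {"motion": [{"travel":[0,0,0],"spin":0},{"travel":[0,0,0],"spin":0}]}}

```text
time_s: 4.87
tcp_pos: [0.4702, 0.0581, 0.2567]
eef_rot: [179.9, 1.3, -153.5]
contact_force: [-0.4, -0.0, -0.1]
gripper_width: 0.0004
```

Call:
{"op": "send_rows", "data": {"motion": [{"travel":[0.003,-0.006,0.005],"spin":-0.5},{"travel":[0.0,0,0.004],"spin":0},{"travel":[0,0,0.004],"spin":0}]}}

```text
time_s: 5.12
tcp_pos: [0.4717, 0.0522, 0.2456]
eef_rot: [180.0, 1.6, -152.8]
contact_force: [1.0, -0.4, 0.9]
gripper_width: 0.0007
```

Call:
{"op": "send_rows", "data": {"motion": [{"travel":[0,0,0.001],"spin":0},{"travel":[0,0,0.001],"spin":0}]}}

```text
time_s: 5.28
tcp_pos: [0.4716, 0.0518, 0.2429]
eef_rot: [180.0, 1.5, -152.8]
contact_force: [0.4, 0.2, 0.2]
gripper_width: 0.0002
```

Call:
{"op": "send_rows", "data": {"motion": [{"travel":[0.0015,0,0.002],"spin":1.4},{"travel":[0,0,0.001],"spin":0},{"travel":[0,0,0.001],"spin":0}]}}

```text
time_s: 5.53
tcp_pos: [0.4703, 0.0508, 0.2385]
eef_rot: [179.9, 1.5, -154.4]
contact_force: [-0.2, 0.2, 0.3]
gripper_width: 0.0003
```

Call:
{"op": "send_rows", "data": {"motion": [{"travel":[0,0,0.001],"spin":0},{"travel":[0,0,0.001],"spin":0}]}}

```text
time_s: 5.7
tcp_pos: [0.4704, 0.0508, 0.2363]
eef_rot: [179.9, 1.5, -154.5]
contact_force: [0.5, -0.6, 1.0]
gripper_width: 0.0002
```

Call:
{"op": "send_rows", "data": {"motion": [{"travel":[0,0,0.001],"spin":0}]}}

```text
time_s: 5.78
tcp_pos: [0.4703, 0.0508, 0.2352]
eef_rot: [179.9, 1.5, -154.5]
contact_force: [-0.2, -0.2, 1.8]
gripper_width: 0.0005
```

Call:
{"op": "send_rows", "data": {"motion": [{"travel":[0,0,0.001],"spin":0}]}}

```text
time_s: 5.87
tcp_pos: [0.4703, 0.0507, 0.2342]
eef_rot: [180.0, 1.5, -154.4]
contact_force: [-1.9, -0.7, 5.6]
gripper_width: 0.0005
```

```bash
cat >> h.py <<'E'
def heights():
    th=np.radians(25.7);ex=np.array([np.cos(th),np.sin(th)]);ey=np.array([-ex[1],ex[0]]);o0=np.array([.5355,-.0195])
    for n in("scene","side"):
        p,d=r.capture(n);c,M,o=Tc(n);f=240/np.tan(np.radians(c["fov_y"]/2))
        K=np.array([[f,0,c["cx"]],[0,f,c["cy"]],[0,0,1]]);v,u=np.mgrid[:480,:640]
        s=cv2.undistortPoints(np.stack([u,v],-1).reshape(-1,1,2).astype(float),K,np.array([c["k1"],0,0,0])).reshape(480,640,2)
        P=(np.dstack([s*d[...,None],d])@M.T+o)[d>0];q=P[:,:2]-o0;bx=q@ex;by=q@ey;z=P[:,2]
        for y in(-.093,-.031,.031,.093):
            m=(abs(bx)<.038)&(abs(by-y)<.02)&(z<.242)&(z>.226)
            if m.sum()>30:
                k=np.polyfit(bx[m],z[m],1);print(n,y,m.sum(),"z0 %.4f slope %.3f"%(k[1],k[0]),"span",np.round([bx[m].min(),bx[m].max()],3))
E
python3 - <<'E'
from h import *
heights();s=r.get_state();print(s["time_s"],s["tcp_pos"],s["contact_force"])
E
```

```text
scene -0.093 669 z0 0.2320 slope 0.002 span [-0.038  0.038]
scene -0.031 604 z0 0.2320 slope 0.000 span [-0.038  0.038]
scene 0.031 557 z0 0.2321 slope -0.000 span [-0.038  0.038]
scene 0.093 419 z0 0.2370 slope 0.052 span [-0.038  0.038]
side -0.093 856 z0 0.2319 slope -0.001 span [-0.038  0.038]
side -0.031 747 z0 0.2320 slope 0.001 span [-0.038  0.038]
side 0.031 643 z0 0.2320 slope 0.000 span [-0.038  0.038]
side 0.093 197 z0 0.2364 slope 0.054 span [-0.038  0.037]
5.9667 [0.47027688 0.05072354 0.23431376] [-2.12610326  0.25935933  2.9980661 ]
```

Call:
{"op": "send_rows", "data": {"motion": [{"travel":[0,0,0.0005],"spin":0},{"travel":[0,0,0],"spin":0}]}}

```text
time_s: 6.13
tcp_pos: [0.4703, 0.0507, 0.2343]
eef_rot: [180.0, 1.5, -154.4]
contact_force: [-1.9, -0.3, 0.9]
gripper_width: 0.0006
```

Call:
{"op": "send_rows", "data": {"motion": [{"travel":[0,0,-0.006],"spin":0},{"travel":[0,0,-0.008],"spin":0},{"travel":[0,0,-0.008],"spin":0},{"travel":[0,0,-0.006],"spin":0},{"travel":[0,0,0],"spin":0}]}}

```text
time_s: 6.55
tcp_pos: [0.4701, 0.0506, 0.2653]
eef_rot: [180.0, 1.6, -154.4]
contact_force: [0.9, 0.9, 0.8]
gripper_width: 0.0003
```

Run:
```python
from h import *
heights();s=r.get_state();print(s["time_s"],s["tcp_pos"],s["eef_rot"],s["contact_force"])
```

```text
scene -0.093 680 z0 0.2320 slope 0.001 span [-0.038  0.038]
scene -0.031 613 z0 0.2320 slope 0.005 span [-0.038  0.038]
scene 0.031 551 z0 0.2320 slope 0.002 span [-0.038  0.038]
scene 0.093 457 z0 0.2364 slope 0.089 span [-0.038  0.037]
side -0.093 849 z0 0.2318 slope -0.003 span [-0.038  0.038]
side -0.031 737 z0 0.2319 slope -0.001 span [-0.038  0.038]
side 0.031 643 z0 0.2319 slope -0.003 span [-0.038  0.038]
side 0.093 606 z0 0.2361 slope 0.089 span [-0.037  0.038]
6.65 [0.46961044 0.0505577  0.26402958] [ 179.93647046    1.4987051  -154.44207425] [-0.14395341  0.32893869 -0.37380285]
```

Call:
{"op": "send_rows", "data": {"motion": [{"travel":[-0.011,0,0],"spin":0},{"travel":[-0.011,0,0],"spin":0},{"travel":[-0.011,0,0.003],"spin":0},{"travel":[0,0,0.003],"spin":0},{"travel":[0,0,0.0],"spin":0}]}}

```text
time_s: 7.07
tcp_pos: [0.5026, 0.0665, 0.2572]
eef_rot: [179.9, 1.4, -154.4]
contact_force: [0.5, 0.3, -1.1]
gripper_width: 0.0006
```

Call:
{"op": "send_rows", "data": {"motion": [{"travel":[0,0,0],"spin":0}]}}

```text
time_s: 7.15
tcp_pos: [0.5028, 0.0666, 0.2564]
eef_rot: [179.9, 1.4, -154.5]
contact_force: [-0.1, 0.2, 0.4]
gripper_width: 0.0003
```

Call:
{"op": "send_rows", "data": {"motion": [{"travel":[0.003,0,0.006],"spin":0},{"travel":[0.0,0,0.005],"spin":0},{"travel":[0,0,0.002],"spin":0}]}}

```text
time_s: 7.4
tcp_pos: [0.4999, 0.0653, 0.2417]
eef_rot: [179.9, 1.3, -154.5]
contact_force: [0.1, -0.1, 0.0]
gripper_width: 0.0001
```

Call:
{"op": "send_rows", "data": {"motion": [{"travel":[0,0,0.001],"spin":0},{"travel":[0,0,0.001],"spin":0}]}}

```text
time_s: 7.57
tcp_pos: [0.4992, 0.0649, 0.2389]
eef_rot: [179.9, 1.2, -154.5]
contact_force: [0.1, 0.6, -0.5]
gripper_width: 0.0005
```

Call:
{"op": "send_rows", "data": {"motion": [{"travel":[0,0,0.001],"spin":0},{"travel":[0,0,0.001],"spin":0}]}}

```text
time_s: 7.73
tcp_pos: [0.4992, 0.0649, 0.237]
eef_rot: [179.9, 1.3, -154.5]
contact_force: [0.1, 0.9, 1.6]
gripper_width: 0.0003
```

At +3 mm from the middle, contact beginning.

Call:
{"op": "send_rows", "data": {"motion": [{"travel":[0,0,0.001],"spin":0},{"travel":[0,0,0.001],"spin":0}]}}

```text
time_s: 7.9
tcp_pos: [0.5, 0.0652, 0.2361]
eef_rot: [179.9, 1.4, -154.4]
contact_force: [-4.0, 1.4, 10.3]
gripper_width: -0.0
```

Call:
{"op": "send_rows", "data": {"motion": [{"travel":[0,0,0.001],"spin":0}]}}

```text
time_s: 7.98
tcp_pos: [0.5002, 0.0653, 0.2362]
eef_rot: [179.9, 1.5, -154.4]
contact_force: [-5.4, 1.2, 9.8]
gripper_width: 0.0003
```

Call:
{"op": "send_rows", "data": {"motion": [{"travel":[0,0,0.001],"spin":0}]}}

```text
time_s: 8.07
tcp_pos: [0.5003, 0.0653, 0.2362]
eef_rot: [180.0, 1.5, -154.4]
contact_force: [-4.6, 0.6, 7.5]
gripper_width: 0.0006
```

Call:
{"op": "send_rows", "data": {"motion": [{"travel":[0,0,0.002],"spin":0}]}}

```text
time_s: 8.15
tcp_pos: [0.5005, 0.0654, 0.2356]
eef_rot: [180.0, 1.6, -154.4]
contact_force: [-4.2, 0.2, 10.0]
gripper_width: 0.0002
```

Call:
{"op": "send_rows", "data": {"motion": [{"travel":[0,0,0.002],"spin":0}]}}

```text
time_s: 8.23
tcp_pos: [0.5006, 0.0654, 0.235]
eef_rot: [180.0, 1.6, -154.4]
contact_force: [-6.9, 0.9, 11.7]
gripper_width: 0.0005
```

Call:
{"op": "send_rows", "data": {"motion": [{"travel":[0.001,0,0.002],"spin":0},{"travel":[0.001,0,0.002],"spin":0}]}}

```text
time_s: 8.4
tcp_pos: [0.5004, 0.0653, 0.2343]
eef_rot: [-180.0, 2.0, -154.3]
contact_force: [-4.3, 1.8, 10.8]
gripper_width: 0.0001
```

Call:
{"op": "send_rows", "data": {"motion": [{"travel":[0.0005,0,0.002],"spin":0},{"travel":[0.0005,0,0.002],"spin":0}]}}

```text
time_s: 8.57
tcp_pos: [0.5003, 0.0652, 0.2335]
eef_rot: [-179.9, 2.2, -154.2]
contact_force: [-4.6, 1.5, 11.6]
gripper_width: 0.0006
```

Call:
{"op": "send_rows", "data": {"motion": [{"travel":[0.0005,0,0.002],"spin":0}]}}

```text
time_s: 8.65
tcp_pos: [0.5002, 0.0652, 0.2331]
eef_rot: [-179.9, 2.3, -154.2]
contact_force: [-4.4, 1.4, 10.8]
gripper_width: 0.0006
```

Call:
{"op": "send_rows", "data": {"motion": [{"travel":[0,0,0.002],"spin":0},{"travel":[0,0,0.002],"spin":0}]}}

```text
time_s: 8.82
tcp_pos: [0.5002, 0.0652, 0.2323]
eef_rot: [-179.9, 2.4, -154.2]
contact_force: [-9.5, 1.1, 18.0]
gripper_width: 0.0005
```

Call:
{"op": "send_rows", "data": {"motion": [{"travel":[0,0,0.002],"spin":0},{"travel":[0,0,0.002],"spin":0}]}}

```text
time_s: 8.98
tcp_pos: [0.5002, 0.0652, 0.2324]
eef_rot: [-179.8, 2.5, -154.1]
contact_force: [-9.1, 1.3, 16.0]
gripper_width: 0.0005
```

Call:
{"op": "send_rows", "data": {"motion": [{"travel":[0,0,0.002],"spin":0},{"travel":[0,0,0.002],"spin":0}]}}

```text
time_s: 9.15
tcp_pos: [0.5001, 0.0652, 0.2324]
eef_rot: [-179.8, 2.7, -154.1]
contact_force: [-8.1, 0.7, 15.5]
gripper_width: 0.0002
```

Stopped hard at z 0.232. Retreat and check.

Call:
{"op": "send_rows", "data": {"motion": [{"travel":[0,0,-0.005],"spin":0},{"travel":[0,0,-0.015],"spin":0},{"travel":[0,0,-0.03],"spin":0},{"travel":[0,0,-0.03],"spin":0},{"travel":[0,0,0],"spin":0}]}}

```text
time_s: 9.57
tcp_pos: [0.4954, 0.063, 0.3157]
eef_rot: [-179.8, 2.6, -154.0]
contact_force: [2.0, 0.8, 0.2]
gripper_width: 0.0005
```

Run:
```python
from h import *
heights();s=r.get_state();print(s["time_s"],s["tcp_pos"],s["contact_force"])
p,d=r.capture("side");cv2.imwrite("pics/side1.png",p)
for t in("piece_1","teacup","game_clock"):print(t,find("side",t))
```

```text
scene -0.093 677 z0 0.2320 slope -0.002 span [-0.038  0.038]
scene -0.031 604 z0 0.2320 slope 0.000 span [-0.038  0.038]
scene 0.031 556 z0 0.2320 slope -0.001 span [-0.038  0.038]
scene 0.093 497 z0 0.2324 slope 0.001 span [-0.037  0.038]
side -0.093 853 z0 0.2318 slope 0.001 span [-0.038  0.038]
side -0.031 742 z0 0.2319 slope -0.002 span [-0.038  0.038]
side 0.031 645 z0 0.2319 slope -0.002 span [-0.038  0.038]
side 0.093 567 z0 0.2322 slope -0.002 span [-0.038  0.038]
9.6667 [0.49368824 0.06303286 0.31117404] [-0.01155915  0.58817477 -0.0779809 ]
piece_1 [([0.4659, -0.1706, 0.1928], 0.87), ([0.3711, 0.018, 0.1944], 0.65)]
teacup [([0.4152, -0.0799, 0.1917], 0.94), ([0.4941, 0.0643, 0.234], 0.32)]
game_clock [([0.6412, -0.2585, 0.0009], 0.96), ([0.5144, 0.01, 0.2327], 0.44)]
```

View pics/side1.png

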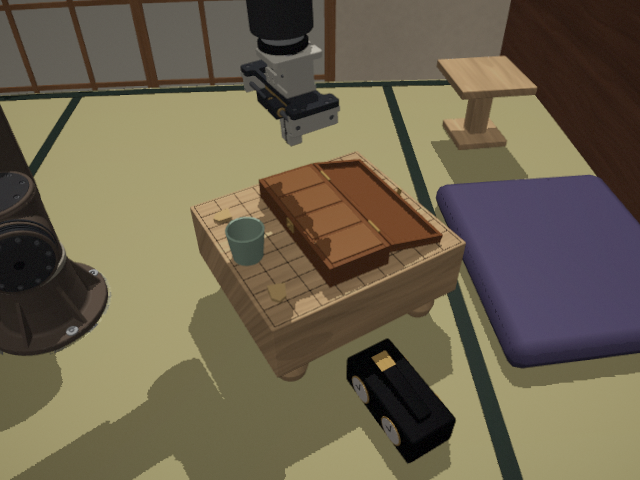

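```bash
python3 -c "
from h import *
print(r.close_job())"
```

```text
the job is handed in; nothing more can be done
None
```

The loose cover was the fourth one (at place_4). It is now pressed home, and the job is handed in at about 10 s of the 48 s allowed.

- **Finding it:** depth from both fixed cameras showed cover 4 about 4 mm above the others. I therefore pressed that one first and did not press the other three. A light press near its near end (peak reading about 6 N) left it rocked by 0.089 rad, measured with the finger lifted clear.
- **Pressing it home:** I pressed about 4–5 mm from its middle. It slid down at about 11 N and then stopped hard, with the vertical force peaking at about 18 N.
- **Last checks:**
  - All four covers are level within 0.002 rad.
  - Cover 4 still reads 0.3–0.4 mm higher than the others. That is within the 1 mm tolerance and near the measuring error.
  - In the side view and the network readings, the teacup, clock and pieces are where they were, within detection noise of up to about 5 mm.
  - The hand is about 80 mm above the box, touching nothing.
- **What was off:** the tool tilted by up to about 2.7° during the press. The interface cannot correct tilt, so I offset the press point slightly to allow for it.

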